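# Set and lock the pressure screw of the proof press

### The arm

A 6-joint arm with a two-finger parallel gripper is mounted at the origin on the work surface. World frame = base frame: x ahead of the robot, y to its left, z up, the work surface at z = 0. Lengths are in m, angles in degrees, forces in N, time in s.
With the tool pointing down it reaches from about 0.35 to 0.975 m from the base axis. Payload 4.9 kg.
Tool frame: the origin (TCP) lies at the centre of the arm's flange, where the gripper is bolted on; the fingertips stand r.tcp_to_tips ahead of it and the grasp point (between the pads) lies 155 mm ahead of it (r.tcp_to_tips is the distance from the TCP to the fingertips, in m); z points along the fingers, y is the line along which they close (so a half turn about z gives the same grasp; the last joint's range is limited). The gripper opens to 85 mm and grips with 20 to 120 N. Pads are 22 mm wide; open, the fingers measure 114 mm over their backs; the gripper's body (76 mm by 85 mm) begins 54 mm behind the grasp point. The pads swing forward as they close: fully open they stand 13 mm farther back than shut.
Start: joints at [-76.834, 3.019, 92.412, -0, 84.569, -6.818], TCP at [0.214, -0.587, 0.405] pointing down, gripper open.
Joint ranges: [-172.51, 172.51], [-57.92, 126.97], [3.15, 148.05], [-58.71, 238.71], [5.1, 150.11], [-179.66, 179.66]. Speed limits (degrees/s): [147.25, 147.25, 180, 180, 180, 180].

### API

Orientations are given as a 3x3 rotation matrix whose columns are the frame's x, y, z axes.
In Python, from cell import r gives the robot as it stands.
- The arm moves only by the tool carry_out, never from a script. Its arguments are lists of equal length, an entry for each row: "xyz": the shift along the tool's x, y, z in cm, a list of three; "yaw": the turn about the tool's z in rad; "claw": the opening, from -1 (shut) to 1 (fully open), so that 0 is half open. In form: {"xyz": [[x, y, z], ...], "yaw": [yaw, ...], "claw": [claw, ...]}. A call has 1 to 5 rows; each row shifts and turns the commanded pose from where the row before left it, along the tool's axes as they then stand; what a row does not reach is not made up. A row lasts 1/8 s, in which the tool goes at most 62.5 mm and 10.7 degrees, less where a joint would pass 70% of its speed; a pose out of reach is approached as far as the arm can. A call with a gripper value outside its range is refused whole. The fingers move at their own pace and stop on an object; the grip force is fixed at half the most. Time passes only in rows, so rows that do not move let the fingers close. It gives the time, the measured TCP pose, the force, the opening and the grip force at its end, in the units of the state.
- r.get_state(): the state, without advancing time (a new reading comes with each control period).
- r.read_camera(name): name is "scene" or "top"; returns a dict with "img" (384x512x3 uint8, red, green, blue), "z_map" (384x512 float32, m along the optical axis (not along the pixel's ray), 0 where there is no reading), "fx", "fy", "cx", "cy" (pixels), "origin" and "orientation" of the camera in the world. Camera axes: x right, y down, z forward; pixel columns grow to the right and rows downward; lengths in m; the calibration is good to about 2 mm. A picture is of the moment at which its call begins.
- r.sign_off(): hands the job in; it is judged then, once.
Trained networks look in a picture, given as the dict that the camera call returned (one of the last four; its "shot" number tells which), for a name from the list of things; names that differ only in an ending like _2 or _b are one class to them, and where a whole thing is asked for, a point or a joint stands for the part that bears it (a point fixed in the world has none). Each returns a list of dicts, best first, with "score" (0 to 1); they miss things now and then, are a little off and sometimes report something else, mostly with a low value. They report only what shows in the picture. A call takes as long as a camera call. They do not tell look-alikes from the thing itself.
- r.boxes_of(picture, target): "centre" ([row, column] in pixels, amid what is visible of it).
- r.regions_of(picture, target): "region" (384x512 bool, what is visible of it) and "centre" ([row, column] in pixels, amid what is visible of it).
The state is a dict: "clock": time; "joint_pos": joint angles; "qvel": joint speeds; "tau": joint torques, N m; "tcp_pos": TCP position; "orientation": TCP orientation; "contact_force": force on the tool from outside, world axes, zero at the start; "torque": the same for the moment, N m; "finger_gap": finger opening in m; "grip_force": force on a finger pad.
Only numpy, scipy, OpenCV 4.12 (cv2) and the standard library are available. Lean on these libraries where they do the work, as an engineer would, in place of code of your own. Each camera call takes 0.05 s, during which the arm holds its last target. There are 200 camera calls.

### The job

Set the little proof press for the lino block on its bed: slacken the lock nut by its long lever, wind the pressure screw down by its crank until you feel its sprung foot nip the block firmly (about 55 N on the block, never as much as 100), then tighten the lock nut again, firm but not forced, and let go. Leave the block where it lies and the other things on the table alone.

Things in the scene. Friction and masses are not known exactly. Their poses are not given: they have to be found in the camera images.
- screw_axis (a point): Point on the upright axis shared by pressure screw, crank and lock nut of the proof press, at the height of the middles of the two knobs (228 mm above the table). The press: dark iron base 180 x 240 mm, two columns, a beam 56 x 230 mm whose top is 149 mm above the table. x points out of the back of the press (away from the robot, turned by up to 0.4 rad), y along the beam, z up.
- crank_knob (a point): Middle of the crank's upright round wooden grip, 18 mm in diameter, 43 mm high (top 250 mm above the table), spinning freely on its pin 50 mm from the screw axis. The crank arm lies just under it, top 206 mm above the table. Clockwise from above drives the foot down, 4 mm per rad; the job needs 1.5 to 4.5 rad. While the nut is tight the crank cannot be turned.
- crank: Crank and screw head, the top part; origin on the screw axis at table height, x axis towards the grip. With the nut slack, steady friction is about 7 N at the grip along its circle while it moves (4 N or so is felt standing). Once the foot is on the block the force rises by 0.8 N per 10 N on the block, 4 to 5 N per rad: a rise of 4.4 N is a nip of 55 N. It stays where it is left.
- nut_knob (a point): Middle of the upright black round knob, 18 mm in diameter, 50 mm high (top 250 mm above the table), fixed on the end of the lock nut's lever, 110 mm from the screw axis. The lever comes from the steel hexagon nut below the crank and at the start points roughly towards the robot. Lever knob and crank grip are 42 mm apart when lever and crank point the same way.
- nut (a joint): Turn of the lock nut, rad: 0 to 0.15 at the start (tight), growing as it is slackened, anticlockwise from above; from 0.7 it is surely slack; travel ends at 1.4 and -0.6. Steady friction at the knob along its circle is about 6.4 N moving (0 to 3 N felt standing). Tightening, the force rises once it clamps, by up to 9 N per rad: well tight is a rise of about 4.5 N (50 N on the collar). It stays where it is left.
- lock_collar: Steel collar, 48 mm in diameter, under the nut; the nut presses it on the flange of the screw (about 10 N per 0.1 rad of nut once it touches). Under 28 N it is not locked; 95 N or more is forced.
- block: The lino block, 100 x 80 x 22 mm, 0.25 kg, lying loose on the bed under the screw; origin at the centre of its underside, x along its 100 mm side.
- bed: The steel bed plate of the press, 150 x 150 x 10 mm, which carries the block; origin at the centre of its underside. Its height differs by up to 5 mm from time to time.
- foot: Sprung steel foot disc, 42 mm in diameter, at the lower end of the pressure screw; its spring gives 15 N per mm. It starts 3 to 14 mm clear of the block. Its origin is on the screw axis but does not tell how low the disc hangs.
- scraper: Bystander: ink scraper lying on the table.
- gouge: Bystander: lino gouge with a wooden handle.
- ink_tin: Bystander: round tin, 80 mm in diameter, 60 mm high.
- ink_jar: Bystander: small jar, 75 mm high.
- spare_block: Bystander: a second lino block, 120 x 90 x 22 mm, flat on the table.
- bench_key: Bystander: flat steel key 100 mm long on the table at the foot of the press.
- brayer: Bystander: small hand roller.
Not all that is in view belongs to the job. Leave any green, red or yellow look-alike of the block alone.

How it is judged:
By the outcome, as a careful person would: the job done as asked, in the order asked, and still so for the second after the job is handed in, with the robot touching nothing.
It also fails if it takes over 70 s, if anything falls off the work surface, if the arm or the gripper's body presses on something with over 40 N, if the wrist force passes 120 N, or if a joint passes its speed limit or range.

## Working session

There is one attempt and no reset: what is moved stays moved. The work goes in short steps, Python scripts to look and compute and a tool call to move; the robot and the scene stay as the last step left them, time stands still between calls to the robot, and variables do not carry over. Pictures are saved under pics/ and viewed, at most 10 in all, crops included, and the job is handed in when it is done.

Besides the shell and the picture viewer there is one more tool, called after "Call:" as name(argument=value, ...), one argument or row to a line, values as JSON. carry_out: Moves the arm, as the interface text tells. Its arguments: {"type":"object","properties":{"xyz":{"type":"array","items":{"type":"array","items":{"type":"number"}}},"yaw":{"type":"array","items":{"type":"number"}},"claw":{"type":"array","items":{"type":"number"}}},"required":["xyz","yaw","claw"]}

```bash
ls; mkdir -p pics
cat > h.py <<'E'
import numpy as np, cv2
from cell import r
def P(p,row,col,z=None):
    R=np.array(p["orientation"]);o=np.array(p["origin"])
    d=R@np.array([(col-p["cx"])/p["fx"],(row-p["cy"])/p["fy"],1.])
    if z is not None: return o+d*(z-o[2])/d[2]
    return o+d*p["z_map"][int(row),int(col)]
def pix(p,w):
    c=np.array(p["orientation"]).T@(np.array(w)-p["origin"]); return p["cy"]+p["fy"]*c[1]/c[2],p["cx"]+p["fx"]*c[0]/c[2]
def cloud(p):
    R=np.array(p["orientation"]);v,u=np.mgrid[0:384,0:512];z=p["z_map"]
    c=np.stack([(u-p["cx"])/p["fx"]*z,(v-p["cy"])/p["fy"]*z,z],-1); w=c@R.T+np.array(p["origin"]); w[z==0]=np.nan; return w
def save(p,n): cv2.imwrite("pics/"+n,p["img"][:,:,::-1])
E
python3 - <<'E'
from h import *
s=r.get_state(); print(s,r.tcp_to_tips)
for n in("scene","top"):
    p=r.read_camera(n); save(p,n+"0.png"); print(n,p["origin"],p["orientation"],p["fx"])
    for t in("crank_knob","nut_knob","crank","nut","block","screw_axis"):
        try:
            for b in r.regions_of(p,t)[:3]:
                m=b["region"]; w=cloud(p)[m]; print(t,round(b["score"],2),np.round(b["centre"]),m.sum(),np.nanmedian(w,0).round(3),np.nanpercentile(w[:,2],95).round(3))
        except Exception as e: print(t,e)
E
```

```text
pics
{'clock': 0.0, 'joint_pos': array([-7.68317629e+01,  3.05744586e+00,  9.24920296e+01, -2.05395372e-04,
        8.45675528e+01, -6.81714349e+00]), 'qvel': array([-0.00774403,  0.02274659, -0.07996613,  0.05249219, -0.05120798,
       -0.00875601]), 'tau': array([-1.23984140e-03, -3.93684053e+01, -3.70180106e+01, -1.51441332e-04,
        7.11461005e-03,  1.26218328e-05]), 'tcp_pos': array([ 0.21356277, -0.58709859,  0.40346127]), 'orientation': array([[ 9.39779797e-01,  3.41780211e-01, -4.68785326e-04],
       [ 3.41780449e-01, -9.39777725e-01,  1.98800682e-03],
       [ 2.38907384e-04, -2.02851031e-03, -9.99997914e-01]]), 'contact_force': array([-0.24951653, -0.24406805,  0.07966454]), 'torque': array([0.06258887, 0.0032861 , 0.04623754]), 'grip_force': 0.0, 'finger_gap': 0.08509297722555548} 0.1734
scene [1.3400773  0.42873702 1.11046879] [[-0.45467496  0.62209641 -0.63739056]
 [ 0.89055559  0.3067174  -0.33590948]
 [-0.01346931 -0.72036136 -0.69346816]] 386.37834141289676
crank_knob 0.46 [193. 247.] 208 [ 0.561 -0.029  0.206] 0.25
nut_knob 0.81 [177. 259.] 234 [ 0.459 -0.041  0
[... 343 characters left out ...]
 0.206
top [ 0.20794782 -0.03886622  1.35366651] [[ 0.17092121 -0.96489679  0.19939943]
 [-0.98527001 -0.16848687  0.02924334]
 [ 0.00537938 -0.20146059 -0.97948185]] 444.08934194516235
crank_knob 0.83 [152. 268.] 197 [ 0.554 -0.031  0.206] 0.25
crank_knob 0.49 [178. 270.] 258 [ 0.488 -0.038  0.189] 0.25
nut_knob 0.75 [171. 269.] 342 [ 0.503 -0.036  0.188] 0.249
crank 0.73 [151. 264.] 188 [ 0.55  -0.03   0.205] 0.249
nut 0.56 [175. 271.] 322 [ 0.489 -0.037  0.189] 0.25
block 0.89 [194. 344.] 826 [ 0.512 -0.281  0.021] 0.025
block 0.87 [143. 192.] 856 [0.584 0.209 0.02 ] 0.024
block 0.82 [305. 340.] 713 [ 0.171 -0.303  0.021] 0.025
screw_axis 0.88 [171. 268.] 3497 [ 0.516 -0.028  0.143] 0.206
```

Run:
```python
from h import *
im=[]
for n,c in(("scene",(120,260,190,320)),("top",(100,240,190,340))):
    p=r.read_camera(n); w=cloud(p)
    m=(w[...,2]>0.237)&(w[...,2]<0.256)&(abs(w[...,0]-.55)<.2)&(abs(w[...,1])<.2)
    k,l,st,ce=cv2.connectedComponentsWithStats(m.astype(np.uint8))
    for i in range(1,k):
        q=w[l==i]; q=q[q[:,2]>.245]
        if len(q)>3: print(n,st[i,4],ce[i][::-1].round(),q.mean(0).round(4),(q[:,:2].min(0)+q[:,:2].max(0)).round(4)/2,len(q))
    # screw tops
    m=(w[...,2]>0.14)&(w[...,2]<0.152)&(abs(w[...,0]-.55)<.2)&(abs(w[...,1])<.2)
    q=w[m][:,:2].astype(np.float32); print("beam",cv2.minAreaRect(q))
    m=(w[...,2]>0.200)&(w[...,2]<0.212)&(abs(w[...,0]-.55)<.2)&(abs(w[...,1])<.2)
    q=w[m][:,:2].astype(np.float32); print("arm",cv2.minAreaRect(q))
    a,b,c0,d=c; im.append(cv2.resize(p["img"][a:b,c0:d],(750,int((b-a)*750/(d-c0)))))
    save(p,n+"_full.png"); cv2.imwrite("pics/%s_c.png"%n,im[-1][:600,:,::-1])
```

```text
scene 31 [160. 261.] [ 0.4279 -0.0507  0.2499] [ 0.427   -0.05015] 19
scene 35 [188. 244.] [ 0.5784 -0.0374  0.2493] [ 0.5782  -0.03785] 25
beam ((0.5326507687568665, -0.016689613461494446), (0.05930332466959953, 0.22840134799480438), 12.223295211791992)
arm ((0.5075521469116211, -0.0288640595972538), (0.16064372658729553, 0.047534942626953125), 3.975593328475952)
top 43 [139. 276.] [ 0.5752 -0.0398  0.2485] [ 0.5754 -0.0401] 39
top 52 [196. 272.] [ 0.425  -0.0535  0.2487] [ 0.425   -0.05335] 49
beam ((0.5294134616851807, -0.020504072308540344), (0.057049524039030075, 0.22838376462459564), 12.529905319213867)
arm ((0.4970560073852539, -0.03261767327785492), (0.16738936305046082, 0.04601544886827469), 5.047430992126465)
```

View pics/top0.png

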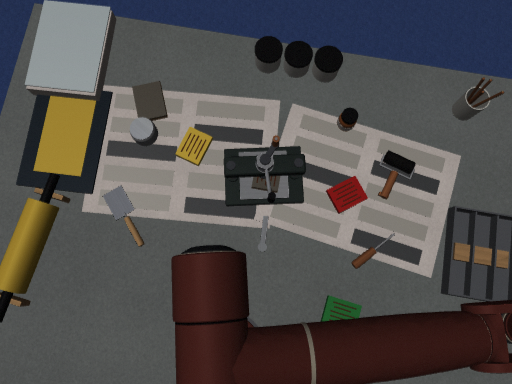

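View pics/scene_c.png

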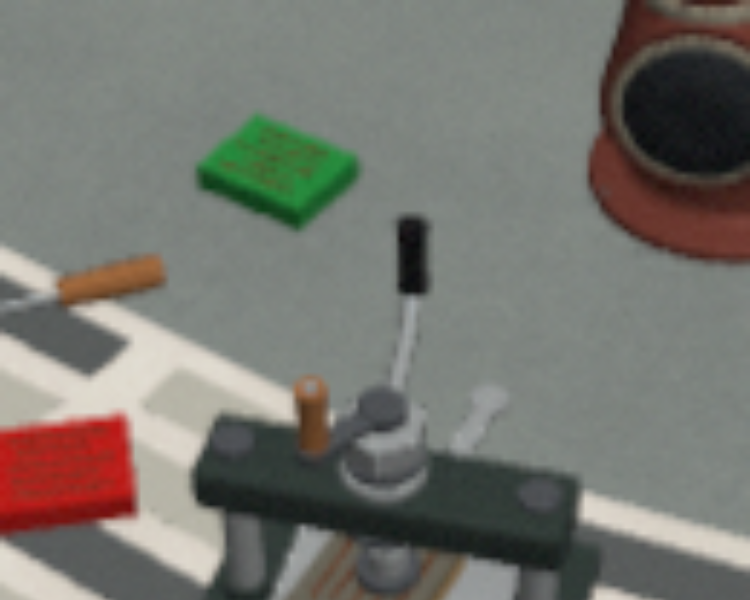

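The top picture shows the press at about (row 170, col 265). The possible confusions are:
- **Grips:** the black lever knob is at scene (160,261) / top (196,272). The wooden crank grip is at scene (188,244) / top (139,276).
- **Blocks:** the red, yellow and green look-alikes are at top (194,347), (146,194) and (312,340).
- **Bench key:** it lies at top (233,264).

The crop confirms the choice. The knob distances of 50 and 110 mm put the axis at (0.531,-0.019), which matches the beam centre.

Call:
carry_out(
  xyz=[
    [0, 0, -4],
    [3.8, -4.3, -1],
    [3.8, -4.3, 0],
    [3.8, -4.3, 0],
    [3.8, -4.3, 0],
  ],
  yaw=[0, 0, 0, 0, 0],
  claw=[1, 1, 1, 1, 1],
)

```text
clock: 1.42
tcp_pos: [0.298, -0.372, 0.4549]
orientation: [[0.94, 0.341, 0.001], [0.341, -0.94, -0.0], [0.0, 0.001, -1.0]]
contact_force: [0.4, 0.2, -0.7]
finger_gap: 0.0857
grip_force: 0.0
```

Call:
carry_out(
  xyz=[
    [3.8, -4.3, 0],
    [3.8, -4.3, 0],
    [3.8, -4.3, 0],
    [3.8, -4.3, 0],
    [3.8, -4.3, 0],
  ],
  yaw=[0, 0, 0, 0, 0],
  claw=[1, 1, 1, 1, 1],
)

```text
clock: 2.05
tcp_pos: [0.4029, -0.1049, 0.4551]
orientation: [[0.94, 0.341, 0.001], [0.341, -0.94, -0.001], [0.001, 0.001, -1.0]]
contact_force: [0.7, -0.0, 0.6]
finger_gap: 0.0853
grip_force: 0.0
```

Call:
carry_out(
  xyz=[
    [3.95, -4.2, 0],
    [0, 0, 3.2],
    [0, 0, 3.3],
    [0, 0, 0],
  ],
  yaw=[0.04, 0, 0, 0],
  claw=[1, 1, 1, 1],
)

```text
clock: 2.55
tcp_pos: [0.4248, -0.0533, 0.3869]
orientation: [[0.953, 0.304, -0.005], [0.304, -0.953, 0.002], [-0.005, -0.003, -1.0]]
contact_force: [-0.2, -0.6, 1.0]
finger_gap: 0.0849
grip_force: 0.0
```

Run:
```python
from h import *
im=[]
for n,(a,b,c,d) in (("scene",(125,225,190,310)),("top",(110,230,210,330))):
    p=r.read_camera(n); x=p["img"].copy()
    im.append(cv2.resize(x[a:b,c:d],(390,int((b-a)*390/(d-c)))))
    t=r.get_state()["tcp_pos"]; print(t,[np.round(pix(p,[t[0],t[1],z])) for z in(.25,.2)])
h=max(i.shape[0] for i in im); im=[cv2.copyMakeBorder(i,0,h-i.shape[0],0,0,0) for i in im]
cv2.imwrite("pics/n1.png",np.hstack(im)[:,:,::-1])
```

```text
[ 0.42527198 -0.05367862  0.38914038] [array([158., 261.]), array([169., 261.])]
[ 0.42562033 -0.05394186  0.39064565] [array([195., 272.]), array([199., 271.])]
```

View pics/n1.png

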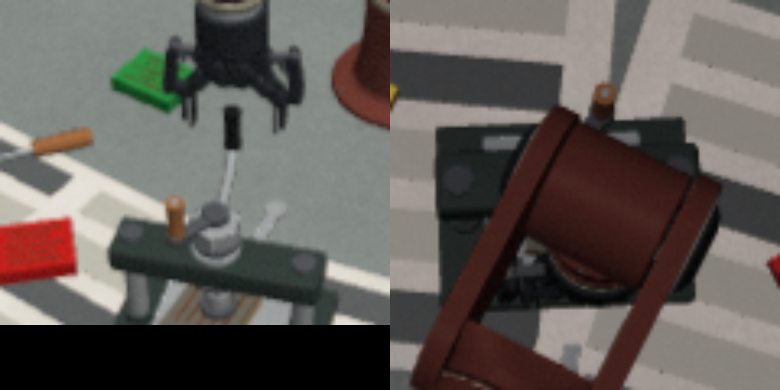

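The close look shows the black knob centred between the open fingers (scene row 164, col 261), with the crank grip clear. I'll close on it.

Call:
carry_out(
  xyz=[
    [0, 0, 0],
    [0, 0, 0],
    [0, 0, 0],
    [0, 0, 0],
    [0, 0, 0],
  ],
  yaw=[0, 0, 0, 0, 0],
  claw=[-0.3, -0.7, -0.9, -1, -1],
)

```text
clock: 3.28
tcp_pos: [0.4256, -0.054, 0.3903]
orientation: [[0.953, 0.304, 0.001], [0.304, -0.953, -0.001], [0.0, 0.001, -1.0]]
contact_force: [-0.9, -1.9, 3.3]
finger_gap: 0.0167
grip_force: 58.4
```

Call:
carry_out(
  xyz=[
    [0.05, 1.1, 0],
    [0.05, 1.1, 0],
    [0.05, 1.1, 0],
    [0.05, 1.1, 0],
    [0, 0, 0],
  ],
  yaw=[-0.1, -0.1, -0.1, -0.1, 0],
  claw=[-1, -1, -1, -1, -1],
)

```text
clock: 3.9
tcp_pos: [0.447, -0.0926, 0.3903]
orientation: [[0.76, 0.65, 0.001], [0.65, -0.76, -0.001], [-0.0, 0.002, -1.0]]
contact_force: [1.0, -3.1, 2.3]
finger_gap: 0.0166
grip_force: 58.9
```

Call:
carry_out(
  xyz=[
    [0.06, 1.1, 0],
    [0.06, 1.1, 0],
    [0.06, 1.1, 0],
    [0.06, 1.1, 0],
    [0.06, 1.1, 0],
  ],
  yaw=[-0.1, -0.1, -0.1, -0.1, -0.1],
  claw=[-1, -1, -1, -1, -1],
)

```text
clock: 4.53
tcp_pos: [0.4911, -0.1238, 0.3903]
orientation: [[0.354, 0.935, -0.002], [0.935, -0.354, -0.003], [-0.003, -0.001, -1.0]]
contact_force: [-5.6, -4.8, 5.2]
finger_gap: 0.0162
grip_force: 59.1
```

Call:
carry_out(
  xyz=[
    [0, 0, 0],
    [0, 0, 0],
  ],
  yaw=[0, 0],
  claw=[-1, -1],
)

```text
clock: 4.78
tcp_pos: [0.4915, -0.124, 0.3903]
orientation: [[0.357, 0.934, 0.002], [0.934, -0.357, -0.004], [-0.003, 0.003, -1.0]]
contact_force: [1.1, -6.3, 1.5]
finger_gap: 0.0168
grip_force: 59.0
```

Call:
carry_out(
  xyz=[
    [0, 0, 0],
    [0, 0, 0],
    [0, 0, -3],
    [0, 0, -3.5],
    [0, 0, 0],
  ],
  yaw=[0, 0, 0, 0, 0],
  claw=[0, 1, 1, 1, 1],
)

```text
clock: 5.4
tcp_pos: [0.4918, -0.1231, 0.4582]
orientation: [[0.354, 0.935, 0.006], [0.935, -0.354, -0.002], [0.0, 0.006, -1.0]]
contact_force: [-1.0, -0.5, -0.3]
finger_gap: 0.0852
grip_force: 0.0
```

Call:
carry_out(
  xyz=[
    [5.5, 2.5, 0],
    [5.5, 2.5, 0],
    [0, 0, 0],
  ],
  yaw=[0, 0, 0],
  claw=[1, 1, 1],
)

```text
clock: 5.78
tcp_pos: [0.5786, -0.0354, 0.4521]
orientation: [[0.35, 0.937, -0.004], [0.937, -0.35, 0.002], [0.0, -0.004, -1.0]]
contact_force: [0.3, -0.6, 0.2]
finger_gap: 0.0855
grip_force: 0.0
```

Run:
```python
from h import *
p=r.read_camera("scene"); w=cloud(p)
print(r.get_state()["tcp_pos"])
m=(w[...,2]>0.237)&(w[...,2]<0.256)&(abs(w[...,0]-.55)<.2)&(abs(w[...,1])<.2)
k,l,st,ce=cv2.connectedComponentsWithStats(m.astype(np.uint8))
for i in range(1,k):
    q=w[l==i]; q=q[q[:,2]>.245]
    if len(q)>3: print(st[i,4],ce[i][::-1].round(),q.mean(0).round(4))
cv2.imwrite("pics/c1.png",cv2.resize(p["img"][125:225,190:310],(600,500))[:,:,::-1])
```

```text
[ 0.57770794 -0.03660193  0.45243395]
9 [165. 235.] [ 0.4973 -0.1158  0.2502]
34 [188. 244.] [ 0.5788 -0.0371  0.2495]
```

View pics/c1.png

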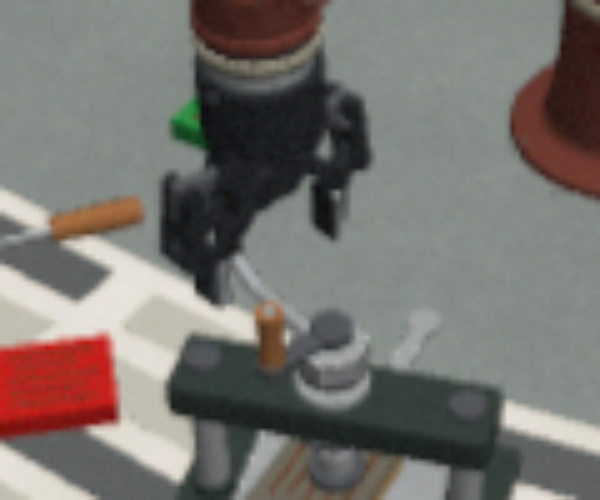

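The crop shows the lever swung away behind the gripper and the wooden grip unmoved (scene row 188, col 244), with the gripper right above it. I'll go down and grasp it.

Call:
carry_out(
  xyz=[
    [-0.2, 0, 3.1],
    [0, 0, 3.1],
    [0, 0, 0],
    [0, 0, 0],
    [0, 0, 0],
  ],
  yaw=[0, 0, 0, 0, 0],
  claw=[1, 1, 1, 0, -0.5],
)

```text
clock: 6.45
tcp_pos: [0.5767, -0.0403, 0.3948]
orientation: [[0.355, 0.935, 0.003], [0.935, -0.355, -0.001], [0.0, 0.003, -1.0]]
contact_force: [1.1, 1.0, -0.1]
finger_gap: 0.0518
grip_force: 0.0
```

Call:
carry_out(
  xyz=[
    [0, 0, 0],
    [0, 0, 0],
    [0, 0, 0],
    [0, 0, 0],
  ],
  yaw=[0, 0, 0, 0],
  claw=[-0.9, -1, -1, -1],
)

```text
clock: 6.95
tcp_pos: [0.5772, -0.0403, 0.3941]
orientation: [[0.354, 0.935, 0.005], [0.935, -0.354, -0.001], [0.0, 0.005, -1.0]]
contact_force: [4.8, -1.4, 1.2]
finger_gap: 0.0162
grip_force: 58.5
```

```bash
cat > arc.py <<'E'
from h import *
import sys
A=np.array([.5306,-.0212])
def rows(th0,n,d,p0,R=.05):
    s=r.get_state();X=s["orientation"][:2,:2]; cur=np.array(p0,float)
    for i in range(1,n+1):
        th=th0-d*i; g=A+R*np.array([np.cos(th),np.sin(th)])
        t=(X.T@(g-cur)*100).round(2); cur=cur+X@t/100
        print(i,"th %.2f"%th,"[%.2f, %.2f, 0]"%tuple(t))
E
python3 - <<'E'
from arc import *
s=r.get_state();p=s["tcp_pos"][:2];th=np.arctan2(*(p-A)[::-1]);print(p,th,s["joint_pos"])
rows(th,10,.1,p);print();rows(th-1,18,.2,A+.05*np.array([np.cos(th-1),np.sin(th-1)]))
E
```

```text
[ 0.5772325 -0.0403039] -0.38881408047580013 [-1.13567635e+01 -2.95481932e+00  9.94034770e+01 -2.58536389e-02
  8.32519715e+01  9.39888770e+00]
1 th -0.49 [-0.50, -0.08, 0]
2 th -0.59 [-0.49, -0.09, 0]
3 th -0.69 [-0.48, -0.13, 0]
4 th -0.79 [-0.46, -0.19, 0]
5 th -0.89 [-0.45, -0.23, 0]
6 th -0.99 [-0.42, -0.27, 0]
7 th -1.09 [-0.39, -0.31, 0]
8 th -1.19 [-0.35, -0.35, 0]
9 th -1.29 [-0.32, -0.38, 0]
10 th -1.39 [-0.28, -0.42, 0]

1 th -1.59 [-0.43, -0.90, 0]
2 th -1.79 [-0.24, -0.97, 0]
3 th -1.99 [-0.04, -1.00, 0]
4 th -2.19 [0.15, -0.98, 0]
5 th -2.39 [0.35, -0.94, 0]
6 th -2.59 [0.52, -0.85, 0]
7 th -2.79 [0.69, -0.72, 0]
8 th -2.99 [0.82, -0.58, 0]
9 th -3.19 [0.91, -0.40, 0]
10 th -3.39 [0.97, -0.22, 0]
11 th -3.59 [1.00, -0.01, 0]
12 th -3.79 [0.98, 0.18, 0]
13 th -3.99 [0.93, 0.38, 0]
14 th -4.19 [0.83, 0.55, 0]
15 th -4.39 [0.71, 0.70, 0]
16 th -4.59 [0.55, 0.84, 0]
17 th -4.79 [0.37, 0.92, 0]
18 th -4.99 [0.19, 0.98, 0]
```

Call:
carry_out(
  xyz=[
    [-0.5, -0.08, 0],
    [-0.49, -0.09, 0],
    [-0.48, -0.13, 0],
    [-0.46, -0.19, 0],
    [-0.45, -0.23, 0],
  ],
  yaw=[0, 0, 0, 0, 0],
  claw=[-1, -1, -1, -1, -1],
)

```text
clock: 7.58
tcp_pos: [0.5625, -0.0596, 0.3942]
orientation: [[0.354, 0.935, 0.008], [0.935, -0.354, 0.0], [0.003, 0.007, -1.0]]
contact_force: [8.6, 0.7, -0.3]
finger_gap: 0.0164
grip_force: 58.6
```

Call:
carry_out(
  xyz=[
    [-0.42, -0.27, 0],
    [-0.39, -0.31, 0],
  ],
  yaw=[0, 0],
  claw=[-1, -1],
)

```text
clock: 7.82
tcp_pos: [0.554, -0.0652, 0.3941]
orientation: [[0.354, 0.935, 0.007], [0.935, -0.354, -0.0], [0.002, 0.007, -1.0]]
contact_force: [7.5, 0.9, -0.7]
finger_gap: 0.0165
grip_force: 58.6
```

```bash
cat >> arc.py <<'E'
def feel(C=None,n=5,sgn=-1):
    F=[];Q=[]
    for i in range(n):
        r.read_camera("top"); s=r.get_state(); F.append(s["contact_force"]);Q.append(s["tcp_pos"])
    F=np.mean(F,0);sd=0;q=np.mean(Q,0)[:2];v=q-(A if C is None else C);th=np.arctan2(v[1],v[0])
    e=v/np.hypot(*v);t=np.array([-e[1],e[0]])*sgn
    print("t %.2f th %.3f R %.4f opposing %.2f radial %.2f"%(s["clock"],th,np.hypot(*v),-F[:2]@t,F[:2]@e),q.round(4),F.round(1),s["finger_gap"].round(4))
E
python3 -c "
from arc import *
feel()"
```

```text
Traceback (most recent call last):
  File "arc.py", line 16, in feel
    print("t %.2f th %.3f R %.4f opposing %.2f radial %.2f"%(s["clock"],th,np.hypot(*v),-F[:2]@t,F[:2]@e),q.round(4),F.round(1),s["finger_gap"].round(4))
                                                                                                                                ^^^^^^^^^^^^^^^^^^^^^
AttributeError: 'float' object has no attribute 'round'
```

```bash
sed -i 's/,s\["finger_gap"\].round(4)//' arc.py
python3 - <<'E'
from arc import *
feel()
th=-1.09; rows(th,36,.1,A+.05*np.array([np.cos(th),np.sin(th)]))
E
```

```text
t 8.32 th -1.087 R 0.0499 opposing 4.18 radial 3.28 [ 0.5538 -0.0653] [ 5.2 -1.   0.7]
1 th -1.19 [-0.36, -0.35, 0]
2 th -1.29 [-0.32, -0.39, 0]
3 th -1.39 [-0.27, -0.41, 0]
4 th -1.49 [-0.24, -0.44, 0]
5 th -1.59 [-0.19, -0.46, 0]
6 th -1.69 [-0.15, -0.48, 0]
7 th -1.79 [-0.09, -0.49, 0]
8 th -1.89 [-0.05, -0.50, 0]
9 th -1.99 [0.00, -0.50, 0]
10 th -2.09 [0.06, -0.50, 0]
11 th -2.19 [0.10, -0.48, 0]
12 th -2.29 [0.15, -0.48, 0]
13 th -2.39 [0.20, -0.46, 0]
14 th -2.49 [0.24, -0.44, 0]
15 th -2.59 [0.29, -0.41, 0]
16 th -2.69 [0.32, -0.38, 0]
17 th -2.79 [0.36, -0.34, 0]
18 th -2.89 [0.40, -0.31, 0]
19 th -2.99 [0.42, -0.27, 0]
20 th -3.09 [0.45, -0.22, 0]
21 th -3.19 [0.46, -0.18, 0]
22 th -3.29 [0.49, -0.13, 0]
23 th -3.39 [0.49, -0.08, 0]
24 th -3.49 [0.50, -0.03, 0]
25 th -3.59 [0.50, 0.02, 0]
26 th -3.69 [0.49, 0.06, 0]
27 th -3.79 [0.49, 0.12, 0]
28 th -3.89 [0.47, 0.17, 0]
29 th -3.99 [0.45, 0.21, 0]
30 th -4.09 [0.43, 0.25, 0]
31 th -4.19 [0.41, 0.30, 0]
32 th -4.29 [0.37, 0.34, 0]
33 th -4.39 [0.33, 0.37, 0]
34 th -4.49 [0.30, 0.40, 0]
35 th -4.59 [0.25, 0.43, 0]
36 th -4.69 [0.21, 0.45, 0]
```

Call:
carry_out(
  xyz=[
    [-0.36, -0.35, 0],
    [-0.32, -0.39, 0],
    [-0.27, -0.41, 0],
  ],
  yaw=[0, 0, 0],
  claw=[-1, -1, -1],
)

```text
clock: 8.7
tcp_pos: [0.5398, -0.0701, 0.3941]
orientation: [[0.354, 0.935, 0.007], [0.935, -0.354, -0.001], [0.002, 0.006, -1.0]]
contact_force: [7.4, 0.7, -1.0]
finger_gap: 0.0161
grip_force: 58.7
```

Call:
carry_out(
  xyz=[
    [-0.24, -0.44, 0],
    [-0.19, -0.46, 0],
  ],
  yaw=[0, 0],
  claw=[-1, -1],
)

```text
clock: 8.95
tcp_pos: [0.5298, -0.0708, 0.3941]
orientation: [[0.354, 0.935, 0.006], [0.935, -0.354, -0.0], [0.002, 0.006, -1.0]]
contact_force: [6.9, 0.1, -0.9]
finger_gap: 0.0163
grip_force: 58.7
```

Call:
carry_out(
  xyz=[
    [-0.15, -0.48, 0],
    [-0.09, -0.49, 0],
  ],
  yaw=[0, 0],
  claw=[-1, -1],
)

```text
clock: 9.2
tcp_pos: [0.5199, -0.0696, 0.3941]
orientation: [[0.354, 0.935, 0.006], [0.935, -0.354, -0.0], [0.002, 0.006, -1.0]]
contact_force: [7.1, 0.2, -0.1]
finger_gap: 0.0163
grip_force: 58.7
```

```bash
python3 -c "
from arc import *
feel(n=3)"
```

```text
t 9.35 th -1.797 R 0.0496 opposing 4.99 radial -0.86 [ 0.5195 -0.0695] [ 5.1 -0.3  1. ]
```

Call:
carry_out(
  xyz=[
    [-0.05, -0.5, 0],
    [0, -0.5, 0],
  ],
  yaw=[0, 0],
  claw=[-1, -1],
)

```text
clock: 9.6
tcp_pos: [0.5104, -0.0665, 0.3941]
orientation: [[0.354, 0.935, 0.006], [0.935, -0.354, -0.0], [0.002, 0.006, -1.0]]
contact_force: [8.6, 0.7, 0.9]
finger_gap: 0.0162
grip_force: 58.9
```

Call:
carry_out(
  xyz=[
    [0.06, -0.5, 0],
    [0.1, -0.48, 0],
  ],
  yaw=[0, 0],
  claw=[-1, -1],
)

```text
clock: 9.85
tcp_pos: [0.5018, -0.0615, 0.3941]
orientation: [[0.354, 0.935, 0.007], [0.935, -0.354, -0.0], [0.002, 0.006, -1.0]]
contact_force: [8.5, 0.4, 0.6]
finger_gap: 0.0161
grip_force: 58.9
```

Call:
carry_out(
  xyz=[
    [0.15, -0.48, 0],
    [0.2, -0.46, 0],
  ],
  yaw=[0, 0],
  claw=[-1, -1],
)

```text
clock: 10.1
tcp_pos: [0.4943, -0.055, 0.3941]
orientation: [[0.354, 0.935, 0.007], [0.935, -0.354, -0.001], [0.002, 0.007, -1.0]]
contact_force: [9.8, -0.5, 0.5]
finger_gap: 0.0162
grip_force: 58.9
```

```bash
python3 -c "
from arc import *
feel(n=3)"
```

```text
t 10.25 th -2.399 R 0.0496 opposing 3.90 radial -6.07 [ 0.4941 -0.0547] [7.1 1.2 0.6]
```

Call:
carry_out(
  xyz=[
    [0.24, -0.44, 0],
    [0.29, -0.41, 0],
  ],
  yaw=[0, 0],
  claw=[-1, -1],
)

```text
clock: 10.5
tcp_pos: [0.4884, -0.0473, 0.3941]
orientation: [[0.354, 0.935, 0.007], [0.935, -0.354, -0.002], [0.001, 0.008, -1.0]]
contact_force: [10.5, -2.1, -0.5]
finger_gap: 0.0163
grip_force: 58.9
```

Call:
carry_out(
  xyz=[
    [0.33, -0.36, 0],
    [0.37, -0.33, 0],
  ],
  yaw=[0, 0],
  claw=[-1, -1],
)

```text
clock: 10.75
tcp_pos: [0.4843, -0.0386, 0.3941]
orientation: [[0.355, 0.935, 0.007], [0.935, -0.355, -0.003], [-0.001, 0.007, -1.0]]
contact_force: [8.6, -4.0, -0.2]
finger_gap: 0.0161
grip_force: 58.9
```

Call:
carry_out(
  xyz=[
    [0.41, -0.29, 0],
    [0.43, -0.25, 0],
  ],
  yaw=[0, 0],
  claw=[-1, -1],
)

```text
clock: 11.0
tcp_pos: [0.482, -0.0292, 0.3941]
orientation: [[0.355, 0.935, 0.005], [0.935, -0.355, -0.005], [-0.003, 0.007, -1.0]]
contact_force: [6.1, -6.5, 0.8]
finger_gap: 0.0163
grip_force: 59.0
```

```bash
python3 -c "
from arc import *
feel(n=3)"
```

```text
t 11.15 th -2.986 R 0.0493 opposing 5.21 radial -5.70 [ 0.4819 -0.0288] [ 6.4 -4.3  1.5]
```

Run:
```python
from arc import *
import arc
from scipy.optimize import least_squares
q=np.array([[.5772,-.0403],[.5625,-.0596],[.554,-.0652],[.5398,-.0701],[.5298,-.0708],[.5199,-.0696],[.5104,-.0665],[.5018,-.0615],[.4943,-.055],[.4884,-.0473],[.4843,-.0386],[.482,-.0292]])
f=lambda c:np.hypot(*(q-c[:2]).T)-.05
o=least_squares(f,[.53,-.02]);print(o.x,o.fun*1e3)
arc.A=o.x
s=r.get_state();p=s["tcp_pos"][:2];th=np.arctan2(*(p-arc.A)[::-1]);print(th)
# commanded radius slightly inside of measured
rows(th,20,.1,p)
```

```text
[ 0.53102818 -0.02088004] [ 0.08964131 -0.10299739 -0.08043101 -0.00450898 -0.06493654 -0.02530109
  0.06697635  0.04265338  0.13113141  0.15152497 -0.02481383 -0.27089747]
-2.9792260044329724
1 th -3.08 [0.43, -0.25, 0]
2 th -3.18 [0.47, -0.19, 0]
3 th -3.28 [0.48, -0.13, 0]
4 th -3.38 [0.49, -0.09, 0]
5 th -3.48 [0.50, -0.03, 0]
6 th -3.58 [0.50, 0.01, 0]
7 th -3.68 [0.49, 0.06, 0]
8 th -3.78 [0.49, 0.11, 0]
9 th -3.88 [0.47, 0.16, 0]
10 th -3.98 [0.46, 0.21, 0]
11 th -4.08 [0.43, 0.25, 0]
12 th -4.18 [0.41, 0.29, 0]
13 th -4.28 [0.37, 0.33, 0]
14 th -4.38 [0.34, 0.37, 0]
15 th -4.48 [0.30, 0.40, 0]
16 th -4.58 [0.26, 0.43, 0]
17 th -4.68 [0.21, 0.45, 0]
18 th -4.78 [0.17, 0.47, 0]
19 th -4.88 [0.13, 0.48, 0]
20 th -4.98 [0.07, 0.50, 0]
```

Call:
carry_out(
  xyz=[
    [0.43, -0.25, 0],
    [0.47, -0.19, 0],
  ],
  yaw=[0, 0],
  claw=[-1, -1],
)

```text
clock: 11.4
tcp_pos: [0.4811, -0.0196, 0.3941]
orientation: [[0.355, 0.935, 0.005], [0.935, -0.355, -0.006], [-0.004, 0.007, -1.0]]
contact_force: [6.9, -9.1, 0.8]
finger_gap: 0.0162
grip_force: 59.0
```

Call:
carry_out(
  xyz=[
    [0.48, -0.13, 0],
    [0.49, -0.09, 0],
  ],
  yaw=[0, 0],
  claw=[-1, -1],
)

```text
clock: 11.65
tcp_pos: [0.4823, -0.01, 0.3941]
orientation: [[0.355, 0.935, 0.004], [0.935, -0.355, -0.008], [-0.006, 0.006, -1.0]]
contact_force: [4.5, -10.7, 1.1]
finger_gap: 0.0165
grip_force: 59.0
```

```bash
sed -i 's/^A=.*/A=np.array([.5310,-.0209])/' arc.py; python3 -c "
from arc import *
feel(n=4)"
```

```text
t 11.85 th 2.915 R 0.0499 opposing 6.74 radial -6.08 [ 0.4824 -0.0097] [ 4.4 -7.9  1.3]
```

Call:
carry_out(
  xyz=[
    [0.5, -0.03, 0],
  ],
  yaw=[0],
  claw=[-1],
)

```text
clock: 11.98
tcp_pos: [0.4836, -0.0055, 0.3941]
orientation: [[0.356, 0.935, 0.003], [0.935, -0.356, -0.008], [-0.007, 0.005, -1.0]]
contact_force: [2.1, -11.2, 2.5]
finger_gap: 0.0164
grip_force: 59.1
```

Call:
carry_out(
  xyz=[
    [0.5, 0.01, 0],
  ],
  yaw=[0],
  claw=[-1],
)

```text
clock: 12.1
tcp_pos: [0.4854, -0.0009, 0.3941]
orientation: [[0.356, 0.935, 0.002], [0.935, -0.356, -0.008], [-0.007, 0.005, -1.0]]
contact_force: [2.0, -11.7, 3.0]
finger_gap: 0.0163
grip_force: 59.1
```

Call:
carry_out(
  xyz=[
    [0.49, 0.06, 0],
  ],
  yaw=[0],
  claw=[-1],
)

```text
clock: 12.22
tcp_pos: [0.4875, 0.0034, 0.394]
orientation: [[0.356, 0.935, 0.0], [0.935, -0.356, -0.009], [-0.008, 0.004, -1.0]]
contact_force: [-0.2, -11.8, 3.7]
finger_gap: 0.0163
grip_force: 59.2
```

```bash
python3 -c "
from arc import *
feel(n=4)"
```

```text
t 12.43 th 2.624 R 0.0499 opposing 8.46 radial -5.30 [0.4877 0.0038] [  0.4 -10.    3.3]
```

Call:
carry_out(
  xyz=[
    [0.49, 0.11, 0],
  ],
  yaw=[0],
  claw=[-1],
)

```text
clock: 12.55
tcp_pos: [0.49, 0.0075, 0.394]
orientation: [[0.356, 0.935, -0.001], [0.935, -0.356, -0.009], [-0.008, 0.002, -1.0]]
contact_force: [-1.4, -12.2, 3.9]
finger_gap: 0.0163
grip_force: 59.4
```

```bash
python3 -c "
from arc import *
feel(n=5)"
```

```text
t 12.80 th 2.527 R 0.0499 opposing 8.82 radial -5.68 [0.4902 0.0078] [ -0.4 -10.5   4.2]
```

Three estimates put the nip at about 47, 52 and 56 N, so the crank is set. I'll let go of it and go back to the lever knob.

Call:
carry_out(
  xyz=[
    [0, 0, 0],
    [0, 0, 0],
    [0, 0, 0],
    [0, 0, -3],
    [0, 0, -3.2],
  ],
  yaw=[0, 0, 0, 0, 0],
  claw=[-0.3, 0.3, 0.8, 0.8, 0.8],
)

```text
clock: 13.42
tcp_pos: [0.4899, 0.0098, 0.4545]
orientation: [[0.354, 0.935, -0.002], [0.935, -0.354, 0.0], [-0.0, -0.002, -1.0]]
contact_force: [-0.3, -0.6, 0.2]
finger_gap: 0.077
grip_force: 0.0
```

Call:
carry_out(
  xyz=[
    [-4.1, 1.6, 0],
    [-4.1, 1.6, 0],
    [-4.1, 1.6, 0],
    [0, 0, 0],
  ],
  yaw=[0, 0, 0, 0],
  claw=[1, 1, 1, 1],
)

```text
clock: 13.92
tcp_pos: [0.4913, -0.1244, 0.4543]
orientation: [[0.358, 0.934, -0.001], [0.934, -0.358, 0.0], [-0.0, -0.001, -1.0]]
contact_force: [-0.9, 0.2, -0.5]
finger_gap: 0.0854
grip_force: 0.0
```

Run:
```python
from h import *
p=r.read_camera("scene"); w=cloud(p); s=r.get_state()
print(s["clock"],s["tcp_pos"],s["joint_pos"],s["contact_force"])
m=(w[...,2]>0.237)&(w[...,2]<0.256)&(abs(w[...,0]-.55)<.2)&(abs(w[...,1])<.2)
k,l,st,ce=cv2.connectedComponentsWithStats(m.astype(np.uint8))
for i in range(1,k):
    q=w[l==i]; q=q[q[:,2]>.245]
    if len(q)>3: print(st[i,4],ce[i][::-1].round(),q.mean(0).round(4))
cv2.imwrite("pics/c2.png",cv2.resize(p["img"][125:225,190:310],(600,500))[:,:,::-1])
```

```text
13.975 [ 0.4913159  -0.12318879  0.45434787] [-2.25059782e+01 -1.49020898e+01  1.04330507e+02  3.19341763e-02
  9.06345606e+01 -1.64659969e+00] [-0.74303562 -0.67873854  0.84147962]
33 [165. 235.] [ 0.492  -0.1201  0.2491]
32 [176. 269.] [0.4925 0.0098 0.25  ]
```

View pics/c2.png

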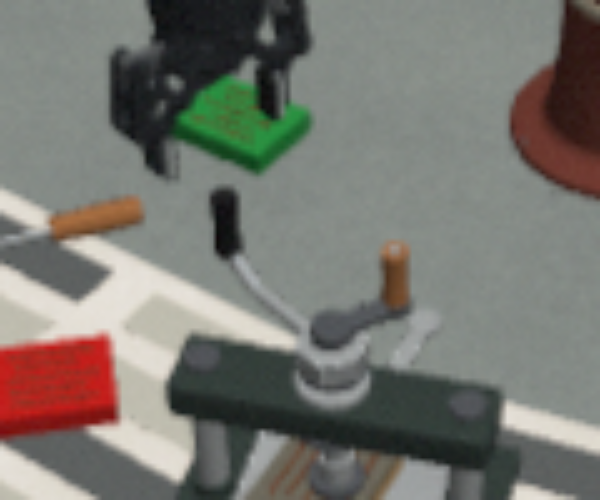

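The crop shows the crank grip at its new place (scene row 176, col 269) and the lever knob free below the open gripper (row 165, col 235). I'll grasp the lever knob.

Call:
carry_out(
  xyz=[
    [0, 0, 3.2],
    [0, 0, 3.2],
    [0, 0, 0],
    [0, 0, 0],
    [0, 0, 0],
  ],
  yaw=[0, 0, 0, 0, 0],
  claw=[1, 1, 1, 0, -0.5],
)

```text
clock: 14.6
tcp_pos: [0.4919, -0.1223, 0.3928]
orientation: [[0.354, 0.935, 0.003], [0.935, -0.354, -0.001], [-0.0, 0.003, -1.0]]
contact_force: [-0.3, -0.9, 0.5]
finger_gap: 0.0519
grip_force: 0.0
```

Call:
carry_out(
  xyz=[
    [0, 0, 0],
    [0, 0, 0],
    [0, 0, 0],
    [0, 0, 0],
  ],
  yaw=[0, 0, 0, 0],
  claw=[-0.9, -1, -1, -1],
)

```text
clock: 15.1
tcp_pos: [0.4917, -0.1226, 0.3918]
orientation: [[0.354, 0.935, 0.002], [0.935, -0.354, -0.001], [0.0, 0.002, -1.0]]
contact_force: [0.5, 0.1, 5.1]
finger_gap: 0.0162
grip_force: 58.4
```

Call:
carry_out(
  xyz=[
    [0.05, -1.1, 0],
    [0.05, -1.1, 0],
  ],
  yaw=[0.1, 0.1],
  claw=[-1, -1],
)

```text
clock: 15.35
tcp_pos: [0.4723, -0.1129, 0.3919]
orientation: [[0.536, 0.845, 0.005], [0.845, -0.536, -0.001], [0.002, 0.005, -1.0]]
contact_force: [7.2, 0.1, 3.1]
finger_gap: 0.0163
grip_force: 59.1
```

```bash
python3 -c "
from arc import *
feel(n=4)"
```

```text
t 15.55 th -2.145 R 0.1091 opposing -0.91 radial -2.27 [ 0.4717 -0.1125] [0.5 2.4 6. ]
```

Call:
carry_out(
  xyz=[
    [0.05, -1.1, 0],
  ],
  yaw=[0.1],
  claw=[-1],
)

```text
clock: 15.68
tcp_pos: [0.4636, -0.1068, 0.3919]
orientation: [[0.615, 0.788, 0.005], [0.788, -0.615, -0.001], [0.002, 0.004, -1.0]]
contact_force: [7.3, 1.1, 4.2]
finger_gap: 0.0166
grip_force: 59.3
```

Call:
carry_out(
  xyz=[
    [0.05, -1.1, 0],
  ],
  yaw=[0.1],
  claw=[-1],
)

```text
clock: 15.8
tcp_pos: [0.4551, -0.0995, 0.3918]
orientation: [[0.691, 0.723, 0.005], [0.723, -0.691, -0.001], [0.003, 0.004, -1.0]]
contact_force: [7.7, 0.4, 3.3]
finger_gap: 0.016
grip_force: 59.3
```

```bash
python3 -c "
from arc import *
feel(n=3)"
```

```text
t 15.95 th -2.346 R 0.1092 opposing -0.45 radial -5.11 [ 0.4546 -0.0989] [3.3 4.  5.4]
```

Call:
carry_out(
  xyz=[
    [0.05, -1.1, 0],
  ],
  yaw=[0.1],
  claw=[-1],
)

```text
clock: 16.08
tcp_pos: [0.4477, -0.0916, 0.3918]
orientation: [[0.76, 0.65, 0.005], [0.65, -0.76, -0.001], [0.004, 0.004, -1.0]]
contact_force: [8.9, 1.9, 3.4]
finger_gap: 0.0165
grip_force: 59.4
```

```bash
python3 -c "
from arc import *
feel(n=4)"
```

```text
t 16.27 th -2.445 R 0.1092 opposing -0.24 radial -5.58 [ 0.4472 -0.091 ] [4.1 3.8 5.3]
```

```bash
cat >> arc.py <<'E'
def eff():
    for k in range(4):
        s=r.get_state();F=s["contact_force"];v=s["tcp_pos"][:2]-A;R=np.hypot(*v);e=v/R;t=np.array([e[1],-e[0]])
        th=np.arctan2(v[1],v[0]);yaw=np.arctan2(s["orientation"][1,0],s["orientation"][0,0])
        print("%s t %.2f th %.3f yaw-th %.3f opp %.2f Mz %.3f eff %.2f"%("mv " if k==0 else "st ",s["clock"],th,yaw-th-np.pi,-F[:2]@t,s["torque"][2],-F[:2]@t+s["torque"][2]/R))
        if k<3: r.read_camera("top")
E
python3 -c "
from arc import *
eff()"
```

```text
mv  t 16.27 th -2.444 yaw-th 0.013 opp -0.28 Mz -0.078 eff -0.99
st  t 16.32 th -2.444 yaw-th 0.013 opp -0.26 Mz -0.083 eff -1.02
st  t 16.38 th -2.444 yaw-th 0.013 opp -0.83 Mz -0.111 eff -1.85
st  t 16.43 th -2.443 yaw-th 0.013 opp -0.60 Mz -0.085 eff -1.38
```

Call:
carry_out(
  xyz=[
    [0.1, -1.1, 0],
  ],
  yaw=[0.1],
  claw=[-1],
)

```text
clock: 16.55
tcp_pos: [0.4413, -0.0829, 0.3918]
orientation: [[0.821, 0.571, 0.005], [0.571, -0.821, -0.002], [0.003, 0.004, -1.0]]
contact_force: [6.9, -1.9, 3.8]
finger_gap: 0.0163
grip_force: 59.5
```

```bash
python3 -c "
from arc import *
eff()"
```

```text
mv  t 16.55 th -2.537 yaw-th 0.004 opp 5.49 Mz 0.217 eff 7.48
st  t 16.60 th -2.546 yaw-th 0.011 opp 1.26 Mz 0.004 eff 1.30
st  t 16.65 th -2.545 yaw-th 0.014 opp 0.10 Mz -0.029 eff -0.17
st  t 16.70 th -2.544 yaw-th 0.014 opp 0.01 Mz -0.053 eff -0.48
```

Call:
carry_out(
  xyz=[
    [0.08, -1.1, 0],
  ],
  yaw=[0.1],
  claw=[-1],
)

```text
clock: 16.82
tcp_pos: [0.4356, -0.0736, 0.3918]
orientation: [[0.874, 0.487, 0.004], [0.487, -0.874, -0.002], [0.003, 0.004, -1.0]]
contact_force: [7.7, -2.7, 4.0]
finger_gap: 0.0165
grip_force: 59.5
```

```bash
python3 -c "
from arc import *
eff()"
```

```text
mv  t 16.82 th -2.637 yaw-th 0.004 opp 6.04 Mz 0.228 eff 8.13
st  t 16.88 th -2.646 yaw-th 0.011 opp 1.39 Mz 0.039 eff 1.74
st  t 16.93 th -2.645 yaw-th 0.014 opp 0.99 Mz -0.022 eff 0.80
st  t 16.98 th -2.644 yaw-th 0.014 opp 0.28 Mz -0.051 eff -0.19
```

Call:
carry_out(
  xyz=[
    [0.06, -1.1, 0],
  ],
  yaw=[0.1],
  claw=[-1],
)

```text
clock: 17.1
tcp_pos: [0.4308, -0.0638, 0.3918]
orientation: [[0.918, 0.397, 0.005], [0.397, -0.918, -0.003], [0.003, 0.004, -1.0]]
contact_force: [8.6, -2.4, 2.9]
finger_gap: 0.0165
grip_force: 59.5
```

```bash
python3 -c "
from arc import *
eff()"
```

```text
mv  t 17.10 th -2.737 yaw-th 0.004 opp 5.63 Mz 0.285 eff 8.24
st  t 17.15 th -2.747 yaw-th 0.011 opp 2.04 Mz 0.087 eff 2.84
st  t 17.20 th -2.745 yaw-th 0.014 opp 0.33 Mz -0.006 eff 0.28
st  t 17.25 th -2.744 yaw-th 0.014 opp 1.29 Mz 0.021 eff 1.48
```

Call:
carry_out(
  xyz=[
    [0.06, -1.1, 0],
  ],
  yaw=[0.1],
  claw=[-1],
)

```text
clock: 17.38
tcp_pos: [0.4269, -0.0536, 0.3918]
orientation: [[0.953, 0.303, 0.005], [0.303, -0.953, -0.003], [0.003, 0.005, -1.0]]
contact_force: [8.3, -3.5, 2.4]
finger_gap: 0.0162
grip_force: 59.5
```

```bash
python3 -c "
from arc import *
eff()"
```

```text
mv  t 17.38 th -2.837 yaw-th 0.004 opp 5.81 Mz 0.280 eff 8.38
st  t 17.43 th -2.847 yaw-th 0.011 opp 2.63 Mz 0.072 eff 3.29
st  t 17.48 th -2.845 yaw-th 0.014 opp 1.24 Mz 0.012 eff 1.36
st  t 17.52 th -2.844 yaw-th 0.014 opp 1.13 Mz 0.015 eff 1.28
```

Call:
carry_out(
  xyz=[
    [0.06, -1.1, 0],
  ],
  yaw=[0.1],
  claw=[-1],
)

```text
clock: 17.65
tcp_pos: [0.4242, -0.043, 0.3918]
orientation: [[0.978, 0.207, 0.005], [0.207, -0.978, -0.004], [0.004, 0.005, -1.0]]
contact_force: [8.1, -4.6, 1.9]
finger_gap: 0.016
grip_force: 59.5
```

```bash
python3 -c "
from arc import *
eff()"
```

```text
mv  t 17.65 th -2.937 yaw-th 0.004 opp 6.14 Mz 0.349 eff 9.34
st  t 17.70 th -2.946 yaw-th 0.010 opp 3.24 Mz 0.126 eff 4.39
st  t 17.75 th -2.945 yaw-th 0.014 opp 2.36 Mz 0.054 eff 2.86
st  t 17.80 th -2.944 yaw-th 0.014 opp 0.53 Mz 0.099 eff 1.44
```

Call:
carry_out(
  xyz=[
    [0.06, -1.1, 0],
  ],
  yaw=[0.1],
  claw=[-1],
)

```text
clock: 17.92
tcp_pos: [0.4224, -0.0323, 0.3918]
orientation: [[0.994, 0.108, 0.004], [0.108, -0.994, -0.005], [0.004, 0.005, -1.0]]
contact_force: [7.5, -6.2, 3.4]
finger_gap: 0.0161
grip_force: 59.5
```

```bash
python3 -c "
from arc import *
eff()"
```

```text
mv  t 17.93 th -3.037 yaw-th 0.004 opp 6.98 Mz 0.380 eff 10.46
st  t 17.98 th -3.046 yaw-th 0.010 opp 3.67 Mz 0.181 eff 5.33
st  t 18.02 th -3.045 yaw-th 0.014 opp 2.30 Mz 0.130 eff 3.50
st  t 18.07 th -3.044 yaw-th 0.014 opp 1.47 Mz 0.024 eff 1.68
```

The last reading is about 4 N above the free-moving force, roughly 45–55 N on the collar. I'll let go and withdraw.

Call:
carry_out(
  xyz=[
    [0, 0, 0],
    [0, 0, 0],
    [0, 0, 0],
    [0, 0, -3],
    [0, 0, -5],
  ],
  yaw=[0, 0, 0, 0, 0],
  claw=[-0.3, 0.4, 1, 1, 1],
)

```text
clock: 18.7
tcp_pos: [0.4211, -0.0311, 0.4689]
orientation: [[0.994, 0.109, -0.006], [0.109, -0.994, 0.001], [-0.006, -0.002, -1.0]]
contact_force: [0.8, 0.2, 0.7]
finger_gap: 0.0851
grip_force: 0.0
```

Call:
carry_out(
  xyz=[
    [0, 5, -3],
    [0, 6, 0],
    [0, 6, 0],
    [0, 6, 0],
    [0, 0, 0],
  ],
  yaw=[0, 0, 0, 0, 0],
  claw=[1, 1, 1, 1, 1],
)

```text
clock: 19.32
tcp_pos: [0.4462, -0.2631, 0.4992]
orientation: [[0.995, 0.104, -0.003], [0.104, -0.995, 0.002], [-0.003, -0.002, -1.0]]
contact_force: [-0.3, 0.4, 0.2]
finger_gap: 0.0851
grip_force: 0.0
```

Run:
```python
from arc import *
p=r.read_camera("scene"); w=cloud(p); s=r.get_state(); print(s["clock"],s["tcp_pos"],s["contact_force"])
m=(w[...,2]>0.237)&(w[...,2]<0.256)&(abs(w[...,0]-.55)<.2)&(abs(w[...,1])<.2)
k,l,st,ce=cv2.connectedComponentsWithStats(m.astype(np.uint8))
for i in range(1,k):
    q=w[l==i]; q=q[q[:,2]>.245]
    if len(q)>3: c=q.mean(0)-[.0015,.002,0];print(ce[i][::-1].round(),c.round(4),np.arctan2(c[1]-A[1],c[0]-A[0]))
cv2.imwrite("pics/end.png",cv2.resize(p["img"][125:245,190:334],(720,600))[:,:,::-1])
```

```text
19.375 [ 0.44630296 -0.26139626  0.49955142] [ 0.31447776  0.3468492  -0.05808489]
[160. 267.] [ 0.4225 -0.0304  0.2501] -3.054067939823202
[176. 269.] [0.4896 0.0075 0.2489] 2.54004638677655
```

View pics/end.png

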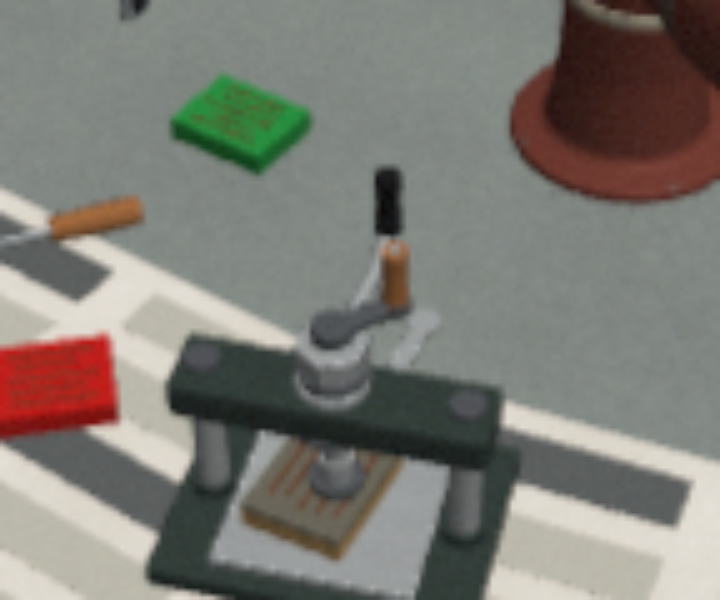

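The final crop shows the foot on the block (scene row ~220, col 257). The lever (row 160, col 267) and crank (row 176, col 269) are where I left them, and the gripper is clear. I'll hand it in.

```bash
python3 -c "
from cell import r
print(r.sign_off())"
```

```text
the job is handed in; nothing more can be done
None
```

The job is handed in: the nut was slackened, the screw wound down to an estimated 50–55 N on the block, the nut retightened to an estimated 45–55 N on the collar (the less certain figure), and the arm left clear at about 19 s.

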